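# Cold dish for a tubing coil

### The arm

A 6-joint arm with a two-finger parallel gripper is mounted at the origin on the work surface. World frame = base frame: x ahead of the robot, y to its left, z up, the work surface at z = 0. Lengths are in mm, angles in rad, forces in N, time in s.
With the tool pointing down it reaches from about 350 to 775 mm from the base axis. Payload 7.3 kg.
Tool frame: the origin (TCP) lies between the finger pads; the fingertips stand 8 mm ahead of it and the grasp point (between the pads) lies 11 mm behind it; y points along the fingers, z is the direction in which the jaws open and shut, and the axes are right-handed (so a half turn about y gives the same grasp; the last joint's range is limited). The gripper opens to 92 mm and grips with 3 to 60 N. Pads are 19 mm wide; open, the fingers measure 130 mm over their backs; the gripper's body (75 mm by 190 mm) begins 47 mm behind the grasp point.
Start: joints at [1.037, 0.342, 1.524, -0, 1.275, -0.146], TCP at [198.517, 486.04, 234.741] pointing down, gripper open.
Joint ranges: [-2.53, 2.53], [-0.77, 2.02], [0.04, 2.7], [-1, 4.14], [0.28, 2.66], [-3.11, 3.11]. Speed limits (rad/s): [2.57, 2.57, 3.14, 3.14, 3.14, 3.14].

### API

Orientations are given as [roll, pitch, yaw] about the fixed x, y, z axes, in that order (R = Rz(yaw) Ry(pitch) Rx(roll)).
In Python, from plant import bot, vision, job gives the robot as it stands. The module is installed in compiled form; this text tells all that it offers.
- The arm moves only by the tool arm_command, never from a script. Its argument "deltas" is a list of rows, each a list of 4 numbers: the shift along the tool's x, y, z in m, then the turn about the tool's y in degrees. In form: [[x, y, z, twist], ...]. A call has 1 to 5 rows; each row shifts and turns the commanded pose from where the row before left it, along the tool's axes as they then stand; what a row does not reach is not made up. A row lasts 1/10 s, in which the tool goes at most 50 mm and 8.59 degrees, less where a joint would pass 70% of its speed; a pose out of reach is approached as far as the arm can. A call is refused whole if a number of a shift passes 0.05 or a number of a turn 8.59, either way. A call with a gripper value outside its range is refused whole. "claw" is the closure in counts, from 0 (fully open) to 255 (shut), set as the call begins (left out, the last holds). The fingers move at their own pace and stop on an object; the grip force is fixed at half the most. Time passes only in rows, so rows that do not move let the fingers close. It gives the time, the measured TCP pose, the force and the opening at its end, in the units of the state.
- bot.get_obs(): the state, without advancing time (a new reading comes with each control period).
- vision.capture(name): name is "scene" or "top" or "wrist"; returns a dict with "img" (420x560x3 uint8, red, green, blue), "camera_matrix" (3x3 intrinsics, pixels), "dist_coeffs" ([k1, k2, p1, p2, k3] as OpenCV has them; the pictures are not rectified), "world_to_cam" (4x4, takes a point from world to camera coordinates); the wrist camera has in their place "mount" (4x4, takes a point from camera to tool coordinates, whose origin is the TCP and whose axes are the tool frame's). Camera axes: x right, y down, z forward; pixel columns grow to the right and rows downward; lengths in mm; the calibration is good to about 2 mm. A picture is of the moment at which its call begins: read the wrist's pose just before it. There is no depth.
- job.close_job(): hands the job in, once; it reports no verdict.
Trained networks look in a picture, given as the dict that the camera call returned (one of the last four; its "shot" number tells which), for a name from the list of things; names that differ only in an ending like _2 or _b are one class to them, and where a whole thing is asked for, a point or a joint stands for the part that bears it (a point fixed in the world has none). Each returns a list of dicts, best first, with "confidence" (0 to 1); they miss things now and then, are a little off and sometimes report something else, mostly with a low value. They report only what shows in the picture. A call takes as long as a camera call.
- vision.find_in(picture, name): "xyz" ([x, y, z] in mm, in the coordinates of the camera as it stood for that picture, good to about 4 mm: the middle of the surface that is visible of it).
- vision.regions_of(picture, name): "mask" (420x560 bool, what is visible of it).
The state is a dict: "time": time; "joint_positions": joint angles; "dq": joint speeds; "tau": joint torques, N m; "tool_pos": TCP position; "tcp_rot": TCP orientation; "contact_force": force on the tool from outside, world axes, zero at the start; "moment": the same for the moment, N m; "grip_width": finger opening in mm.
Only numpy, scipy, OpenCV 4.12 (cv2) and the standard library are available. Lean on these libraries where they do the work, as an engineer would, in place of code of your own. Each camera call takes 0.05 s, during which the arm holds its last target. There are 200 camera calls.

### The job

Get the coil ready for chilling: slide the copper tubing coil up off its post and lay it flat on the bottom of the round steel dish. Then use the scoop to bring at least four of the six white cooling blocks from the grey tub into the dish, never touching the blocks with the fingers and leaving none anywhere but in the dish or the tub. Finally set the scoop back down upright, pan resting on the black mat, and leave the other things on the bench where they stand.

Things in the scene. Friction and masses are not known exactly. Their poses are not given: they have to be found in the camera images.
- tub: Fixed grey plastic open tub, 235 x 102 mm outside, 50 mm high, walls and floor 5 mm (inside 225 x 92 mm). Origin: centre of its underside, on the bench; x along its length, z up. The cooling blocks start loose in the half towards -x (the half nearer the robot), the +x end is empty. Turned up to 0.35 rad.
- mat: Fixed black rubber mat, 230 x 140 mm, 3 mm thick. Origin: centre of its underside; x along its length. The scoop starts on it.
- dish: Fixed round open steel dish, 170 mm outer diameter, 58 mm high, wall 4 mm (inner diameter 162 mm), floor 6 mm thick. Origin: centre of its underside, on the bench.
- post: Fixed upright steel post, 28 mm diameter, on a round base of 90 mm diameter and 12 mm height; the tip is 75 mm above the bench. Origin: centre of the underside of the base.
- coil: Copper tubing coil, a stiff wound ring: outer diameter 62 mm, bore 46 mm, 40 mm high, 0.25 kg. Starts threaded on the post, resting on its base. Origin: centre of its underside; z is its axis.
- scoop: Metal scoop, 0.18 kg. Pan x -45 to +45 mm, 78 wide, floor 3 thick, open lip at +x; back wall 36 high; sides 36 high to x = +5, 21 high to +20, none along the front 25 mm. Stem (20 wide, x -53 to -45) rises behind the pan to a level black handle: x -130 to -45, 20 wide, z 84 to 102. Origin: centre of the pan's underside; +x to the lip, z up.
- scoop_grip (a point): Point on the scoop's handle to grip it at: 85 mm behind (-x) the pan's middle, 93 mm above its underside. Axes as the scoop's.
- block0_mid (a point): Middle of a white hard plastic cooling block (1 of 6, all alike): eight-sided barrel, 26 mm across, 24 mm high, ends strongly rounded.
- block1_mid (a point): Middle of a white hard plastic cooling block (2 of 6, all alike): eight-sided barrel, 26 mm across, 24 mm high, ends strongly rounded.
- block2_mid (a point): Middle of a white hard plastic cooling block (3 of 6, all alike): eight-sided barrel, 26 mm across, 24 mm high, ends strongly rounded.
- block3_mid (a point): Middle of a white hard plastic cooling block (4 of 6, all alike): eight-sided barrel, 26 mm across, 24 mm high, ends strongly rounded.
- block4_mid (a point): Middle of a white hard plastic cooling block (5 of 6, all alike): eight-sided barrel, 26 mm across, 24 mm high, ends strongly rounded.
- block5_mid (a point): Middle of a white hard plastic cooling block (6 of 6, all alike): eight-sided barrel, 26 mm across, 24 mm high, ends strongly rounded.
- vial: Bystander: small amber glass jar with black cap, 32 mm diameter, 58 mm high. Origin: centre of its underside.
- spatula: Bystander: spatula lying flat, 150 mm long, handle to its -x; its origin is under its middle.
- reagent: Bystander: amber bottle, 74 mm diameter, 150 mm high. Origin: centre of its underside.
- funnel: Bystander: white plastic funnel standing on its wide mouth, 84 mm diameter, 90 mm high. Origin: centre of its underside.
- beaker: Bystander: white cup, 66 mm diameter, 80 mm high. Origin: centre of its underside.
- timer: Bystander: flat white timer, 60 x 75 x 24 mm high. Origin: centre of its underside.

How it is judged:
By the outcome, as a careful person would: the job done as asked, in the order asked, and still so for the second after the job is handed in, with the robot touching nothing.
It also fails if it takes over 72 s, if anything falls off the work surface, if the arm or the gripper's body presses on something with over 40 N, if the wrist force passes 120 N, or if a joint passes its speed limit or range.

## Working session

There is one attempt and no reset: what is moved stays moved. The work goes in short steps, Python scripts to look and compute and a tool call to move; the robot and the scene stay as the last step left them, time stands still between calls to the robot, and variables do not carry over. Pictures are saved under pics/ and viewed, about 8 in all and at most 12, crops included, and the job is handed in when it is done.

Besides the shell and the picture viewer there is one more tool, called after "Request:" as name(argument=value, ...) on one line, values as JSON. arm_command: Moves the arm, as the interface text tells. Its arguments: {"type":"object","properties":{"deltas":{"type":"array","items":{"type":"array","items":{"type":"number"}}},"claw":{"type":"number"}},"required":["deltas"]}

```bash
mkdir -p pics; cat > h.py <<'E'
import numpy as np, cv2
from plant import bot, vision, job
from scipy.spatial.transform import Rotation as Rn
def toolT(o):
    T=np.eye(4); T[:3,:3]=Rn.from_euler('xyz',o['tcp_rot']).as_matrix(); T[:3,3]=o['tool_pos']; return T
def shot(n):
    o=bot.get_obs(); p=vision.capture(n)
    p['c2w']=toolT(o)@p['mount'] if 'mount' in p else np.linalg.inv(p['world_to_cam'])
    return p
def w(p,x): return (p['c2w']@np.r_[x,1])[:3]
def save(p,n): cv2.imwrite('pics/'+n,p['img'][:,:,::-1])
def find(p,name,k=1): return [(np.round(w(p,d['xyz'])).astype(int).tolist(),round(d['confidence'],2)) for d in vision.find_in(p,name)[:k]]
def ray(p,uv):
    q=cv2.undistortPoints(np.float64(uv).reshape(-1,1,2),p['camera_matrix'],p['dist_coeffs'])[:,0]
    d=np.c_[q,np.ones(len(q))]@p['c2w'][:3,:3].T
    return p['c2w'][:3,3],d
def atz(p,uv,z):
    c,d=ray(p,uv); return c+d*((z-c[2])/d[:,2])[:,None]
E
python3 - <<'E'
from h import *
print(bot.get_obs())
for n in('top','scene'):
    p=shot(n); save(p,n+'0.png'); print(n,p['c2w'][:3,3])
    for t in 'tub mat dish post coil scoop scoop_grip vial spatula reagent funnel beaker timer'.split(): print(t,find(p,t))
    print(find(p,'block0_mid',9))
E
python3 -c "
import cv2,numpy as np
a=cv2.imread('pics/top0.png')"
```

```text
{'time': 0.0, 'joint_positions': array([ 1.03699290e+00,  3.42727566e-01,  1.52505616e+00, -2.42921544e-05,
        1.27537146e+00, -1.46016833e-01]), 'dq': array([ 0.00054315,  0.00073994, -0.00189575, -0.00097246, -0.00025656,
        0.00149189]), 'tau': array([-1.41966043e-04, -4.31243312e+01, -2.44220889e+01,  7.19633955e-02,
        5.57232206e-02, -7.24821189e-05]), 'tool_pos': array([198.30916183, 485.66688872, 234.02877169]), 'tcp_rot': array([-1.57234561e+00,  2.04364812e-04, -3.87779666e-01]), 'contact_force': array([ 0.082625  , -0.5134684 ,  0.03231753]), 'moment': array([ 0.01219156, -0.00395755, -0.01965464]), 'grip_width': 92.05636706430735}
top [ 396.41252221    3.36780792 1589.4264877 ]
tub [([496, -309, 2], 0.96)]
mat [([497, 304, -1], 0.62)]
dish [([439, -17, 2], 0.72)]
post [([614, 13, 12], 0.84)]
coil [([616, 5, 47], 0.5)]
scoop [([421, 314, 7], 0.69)]
scoop_grip [([422, 312, 4], 0.57)]
vial [([521, 158, 60], 0.66)]
spatula [([526, -166, 4], 0.7)]
reagent [([763, 185, 104], 0.87)]
funnel [([762, -153, 19], 0.59)]
beaker [([331, -189, 16], 0.58)]
timer [([321, 180, 20], 0.87)]
[([399, -307, 25], 0.41)]
scene [1362.06014897 -492.93724196  715.85437193]
tub [([502, -309, 12], 0.95)]
mat [([505, 303, 6], 0.66)]
dish [([441, -12, 26], 0.97)]
post [([632, 0, 11], 0.59)]
coil [([639, -6, 38], 0.95)]
scoop [([457, 312, 36], 0.66)]
scoop_grip [([454, 312, 30], 0.92)]
vial [([527, 158, 33], 0.61)]
spatula [([526, -169, 6], 0.82)]
reagent [([786, 182, 103], 0.62)]
funnel [([778, -166, 56], 0.71)]
beaker [([350, -186, 60], 0.79)]
timer [([339, 174, 25], 0.77)]
[([399, -304, 24], 0.49)]
```

View pics/top0.png

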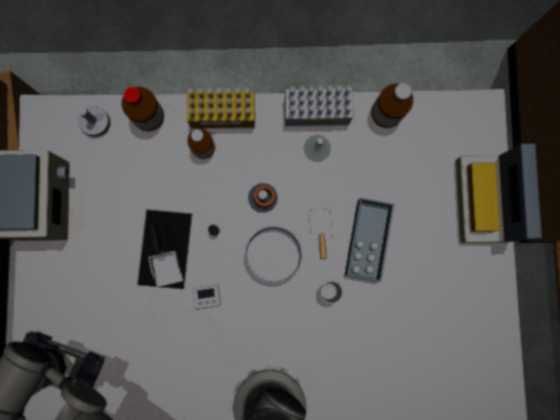

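View pics/scene0.png

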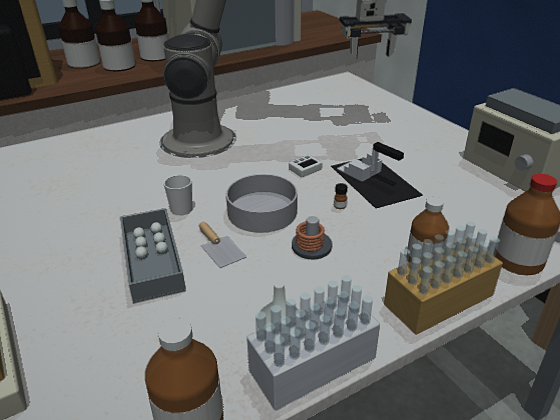

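```bash
cat > fit.py <<'E'
from h import *
from scipy.optimize import minimize
def box(x0,x1,y0,y1,z0,z1): return np.array([[x,y,z] for x in(x0,x1) for y in(y0,y1) for z in(z0,z1)],float)
def cyl(r,z0,z1): a=np.linspace(0,2*np.pi,48,endpoint=False); return np.array([[r*np.cos(t),r*np.sin(t),z] for z in(z0,z1) for t in a])
M=dict(tub=[box(-117.5,117.5,-51,51,0,50)],dish=[cyl(85,0,58)],coil=[cyl(31,0,40)],
 scoop=[box(-45,45,-39,39,0,3),box(-45,5,-39,-37,0,36),box(-45,5,37,39,0,36),box(5,20,-39,-37,0,21),box(5,20,37,39,0,21),box(-45,-43,-39,39,0,36),box(-53,-45,-10,10,0,102),box(-130,-45,-10,10,84,102)],
 post=[cyl(45,0,12),cyl(14,12,75)],vial=[cyl(16,0,58)])
def render(p,parts,q):
    S=4; m=np.zeros((420,560),np.uint8); W=np.linalg.inv(p['c2w']); c,s=np.cos(q[3]),np.sin(q[3]); m=np.zeros((420*S,560*S),np.uint8)
    for P in parts:
        X=P@np.array([[c,-s,0],[s,c,0],[0,0,1]]).T+q[:3]
        u=cv2.projectPoints(X,cv2.Rodrigues(W[:3,:3])[0],W[:3,3],p['camera_matrix'],p['dist_coeffs'])[0][:,0]
        h=cv2.convexHull(np.float32(u)); cv2.fillConvexPoly(m,np.int32(np.round(((h+.5)*S-.5)*16)),1,shift=4)
    return cv2.resize(m.astype(np.float32),(560,420),interpolation=cv2.INTER_AREA)
def fit(ps,name,q0,free=(1,1,1,1),masks=None):
    masks=masks or [vision.regions_of(p,name)[0]['mask'].astype(np.float32) for p in ps]
    fr=np.array(free,bool); q0=np.array(q0,float)
    def f(v):
        q=q0.copy(); q[fr]=v; t=0
        for p,m in zip(ps,masks):
            r=render(p,M[name],q); t+=1-np.minimum(r,m).sum()/np.maximum(r,m).sum()
        return t/len(ps)
    x=q0[fr]; n=len(x); st=np.array([12,12,8,.2])[fr]
    for k in range(2):
        r=minimize(f,x,method='Nelder-Mead',options=dict(initial_simplex=np.vstack([x]+[x+st*np.eye(n)[i] for i in range(n)]),xatol=.02,fatol=1e-5)); x=r.x; st=st/3
    q=q0.copy(); q[fr]=x; return np.round(q,3),round(1-r.fun,3)
E
python3 - <<'E'
from fit import *
t,s=shot('top'),shot('scene')
for n,q,fr in [('tub',[496,-309,0,-.2],(1,1,1,1)),('dish',[439,-15,0,0],(1,1,1,0)),('coil',[625,0,12,0],(1,1,1,0)),('scoop',[400,312,3,3.3],(1,1,1,1)),('vial',[521,158,0,0],(1,1,0,0))]:
    print(n,fit([t,s],n,q,fr),fit([t],n,q,(1,1,0,fr[3])),fit([s],n,q,(1,1,0,fr[3])))
for p in(t,s):
    print([(np.round(np.argwhere(d['mask']).mean(0)[::-1],1).tolist(),int(d['mask'].sum()),round(d['confidence'],2)) for d in vision.regions_of(p,'block0_mid')])
m=t['img'][215:310,120:260]; m=cv2.resize(m,None,fx=4,fy=4,interpolation=cv2.INTER_CUBIC)
cv2.imwrite('pics/c1.png',m[:,:,::-1])
E
```

```text
tub (array([ 4.82294e+02, -3.05505e+02,  8.67000e-01, -2.04000e-01]), np.float64(0.835)) (array([ 4.83041e+02, -3.05927e+02,  0.00000e+00, -2.14000e-01]), np.float64(0.83)) (array([ 4.80958e+02, -3.05219e+02,  0.00000e+00, -2.02000e-01]), np.float64(0.844))
dish (array([442.845, -17.571,   0.903,   0.   ]), np.float64(0.955)) (array([442.746, -19.078,   0.   ,   0.   ]), np.float64(0.964)) (array([441.136, -14.798,   0.   ,   0.   ]), np.float64(0.961))
coil (array([579.42 ,  32.81 , -22.283,   0.   ]), np.float64(0.352)) (array([625.,   0.,  12.,   0.]), np.float64(0.0)) (array([615.447,   8.919,  12.   ,   0.   ]), np.float64(0.674))
scoop (array([406.929, 301.403,   5.859,   3.348]), np.float64(0.89)) (array([406.589, 301.116,   3.   ,   3.358]), np.float64(0.931)) (array([402.244, 307.411,   3.   ,   3.331]), np.float64(0.867))
vial (array([520.388, 160.299,   0.   ,   0.   ]), np.float64(0.806)) (array([518.817, 157.283,   0.   ,   0.   ]), np.float64(0.774)) (array([515.798, 164.298,   0.   ,   0.   ]), np.float64(0.862))
[([369.1, 268.9], 35, 0.39), ([162.7, 260.9], 1194, 0.15)]
[([382.3, 187.2], 1664, 0.42)]
```

View pics/c1.png

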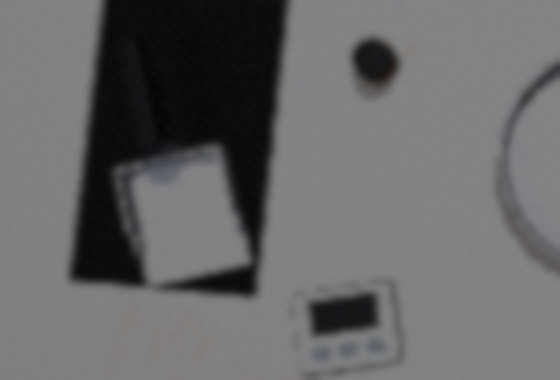

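```bash
cat > plan.py <<'E'
from h import *
import json
def yaw(o): return o['tcp_rot'][2]
def plan(wps,start=None,v=46,tw=8.0):
    """wps: list of (x,y,z,psi) ; prints rows in groups of 5"""
    if start is None:
        o=bot.get_obs(); start=(*o['tool_pos'],yaw(o))
    c=np.array(start,float); rows=[]
    for wp in wps:
        sp=wp[4] if len(wp)>4 else v
        t=np.array(wp[:4],float); n=int(max(1,np.ceil(np.linalg.norm(t[:3]-c[:3])/sp),np.ceil(abs(np.degrees(t[3]-c[3]))/tw)))
        for k in range(n):
            g=c+(t-c)/(n-k); d=g[:3]-c[:3]; a=c[3]; C,S=np.cos(a),np.sin(a)
            r=[round((d[0]*C+d[1]*S)/1e3,4),round(-d[2]/1e3,4),round((-d[0]*S+d[1]*C)/1e3,4),round(-np.degrees(g[3]-a),1)]
            r=[round(v_,3) for v_ in r[:3]]+[r[3]]
            rows.append([v_+0 for v_ in r]); c[0]+=1e3*(r[0]*C-r[2]*S); c[1]+=1e3*(r[0]*S+r[2]*C); c[2]-=1e3*r[1]; c[3]-=np.radians(r[3])
    for i in range(0,len(rows),5): print(json.dumps(rows[i:i+5]).replace(' ',''))
    print('end',np.round(c,3))
E
python3 -c "
from plan import *
plan([(560,5,225,0)])
print(shot('wrist')['mount'])"
```

```text
[[0.037,0.001,-0.022,-1.6],[0.036,0.001,-0.023,-1.6],[0.036,0.001,-0.024,-1.6],[0.035,0.001,-0.025,-1.6],[0.034,0.001,-0.026,-1.6]]
[[0.034,0.0,-0.027,-1.6],[0.033,0.001,-0.028,-1.6],[0.032,0.0,-0.029,-1.6],[0.031,0.001,-0.03,-1.6],[0.03,0.0,-0.03,-1.6]]
[[0.029,0.001,-0.031,-1.6],[0.028,0.001,-0.032,-1.5],[0.028,0.0,-0.033,-1.6],[0.027,0.001,-0.034,-1.5]]
end [560.425   5.018 224.717  -0.   ]
[[-1.24385258e-03  9.53764954e-01  3.00550935e-01 -8.26078653e+01]
 [ 7.84060023e-04 -3.00550145e-01  9.53765692e-01 -1.49590744e+02]
 [ 9.99998919e-01  1.42199389e-03 -3.73968898e-04  3.58581604e-01]
 [ 0.00000000e+00  0.00000000e+00  0.00000000e+00  1.00000000e+00]]
```

Request:
arm_command(deltas=[[0.037,0.001,-0.022,-1.6],[0.036,0.001,-0.023,-1.6],[0.036,0.001,-0.024,-1.6],[0.035,0.001,-0.025,-1.6],[0.034,0.001,-0.026,-1.6]], claw=0)

```text
time: 3.25
tool_pos: [328.6, 313.1, 229.9]
tcp_rot: [-1.57, -0.0, -0.247]
contact_force: [1.3, 0.5, -0.4]
grip_width: 91.6
```

Request:
arm_command(deltas=[[0.034,0.0,-0.027,-1.6],[0.033,0.001,-0.028,-1.6],[0.032,0.0,-0.029,-1.6],[0.031,0.001,-0.03,-1.6],[0.03,0.0,-0.03,-1.6]])

```text
time: 3.75
tool_pos: [458.2, 140.7, 227.8]
tcp_rot: [-1.571, -0.0, -0.108]
contact_force: [-0.1, 0.6, 0.5]
grip_width: 91.6
```

Request:
arm_command(deltas=[[0.029,0.001,-0.031,-1.6],[0.028,0.001,-0.032,-1.5],[0.028,0.0,-0.033,-1.6],[0.027,0.001,-0.034,-1.5],[0,0,0,0]])

```text
time: 4.25
tool_pos: [562.8, 0.8, 224.0]
tcp_rot: [-1.572, -0.001, -0.004]
contact_force: [-0.8, 0.5, 0.5]
grip_width: 91.7
```

```bash
python3 - <<'E'
from fit import *
p=shot('wrist'); save(p,'w1.png'); s=shot('scene')
print(p['c2w'][:3,3],bot.get_obs()['tool_pos'],bot.get_obs()['tcp_rot'])
for n in('coil','post','dish'): print(n,find(p,n),find(s,n))
for z in (12,): print(fit([p],'coil',[617,5,z,0],(1,1,0,0)))
print(fit([p,s],'coil',[617,5,12,0],(1,1,1,0)))
E
```

```text
[480.23832115   1.92124952 373.50764381] [560.38692039   4.45860448 224.14508454] [-1.57025345e+00  1.10315742e-03 -2.37842114e-03]
coil [([604, 0, 52], 0.79)] [([641, -4, 37], 0.82)]
post [([603, 14, 11], 0.78)] [([631, -3, 13], 0.56)]
dish [([606, 0, 52], 0.71)] [([437, -13, 30], 0.59)]
(array([615.956,   5.408,  12.   ,   0.   ]), np.float64(0.537))
(array([618.613,   6.088,   8.366,   0.   ]), np.float64(0.57))
```

View pics/w1.png

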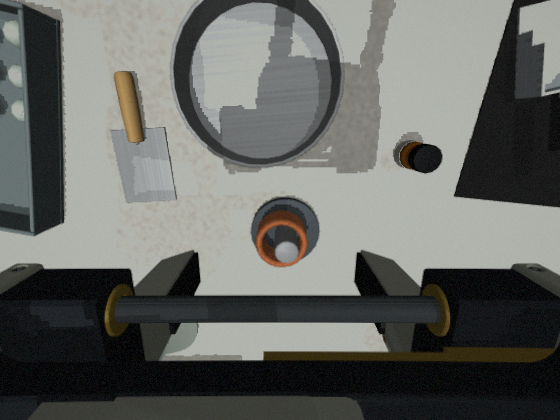

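```bash
python3 - <<'E'
from fit import *
p=shot('wrist'); s=shot('scene')
def hull(m):
    m=m.astype(np.uint8); k,l,st,_=cv2.connectedComponentsWithStats(m); m=(l==1+st[1:,4].argmax()).astype(np.uint8)
    h=cv2.convexHull(cv2.findContours(m,0,1)[0][0]); o=np.zeros((420,560),np.uint8); cv2.fillConvexPoly(o,h,1); return o.astype(np.float32)
mk=[hull(vision.regions_of(q,'coil')[0]['mask']) for q in(p,s)]
print(fit([p],'coil',[617,5,12,0],(1,1,0,0),mk[:1]),fit([p,s],'coil',[617,5,12,0],(1,1,1,0),mk))
mp=[hull(vision.regions_of(q,'coil')[0]['mask']|vision.regions_of(q,'post')[0]['mask']) for q in(p,s)]
M['post']=[np.vstack([cyl(45,0,12),cyl(14,12,75)])]
print(fit([p],'post',[617,5,0,0],(1,1,0,0),mp[:1]),fit([p,s],'post',[617,5,0,0],(1,1,1,0),mp))
print(atz(p,[[281,237]],50),atz(p,[[288,252]],75))
for z in(0,):print(fit([p],'vial',[520,160,0,0],(1,1,0,0)))
E
```

```text
(array([616.569,   5.366,  12.   ,   0.   ]), np.float64(0.95)) (array([618.848,   5.993,   7.97 ,   0.   ]), np.float64(0.905))
(array([617.635,  10.339,   0.   ,   0.   ]), np.float64(0.952)) (array([617.964,  10.907,   2.085,   0.   ]), np.float64(0.939))
[[607.2761158   11.05965179  50.        ]] [[615.00212446  18.4890755   75.        ]]
(array([518.269, 156.865,   0.   ,   0.   ]), np.float64(0.862))
```

```bash
python3 - <<'E'
from plan import *
p=shot('wrist'); e=atz(p,[[174,72],[342,72],[260,-12],[250,166]],58); print(e)
plan([(617,8,120,0),(617,8,29,0,40)])
print('lift'); plan([(617,8,112,0,30),(520,-17,115,0),(476,-17,70,0),(476,-17,20,0,25)],(617,8,29,0))
E
```

```text
[[433.34825117 -93.7174961   58.        ]
 [433.0339428   68.22760404  58.        ]
 [365.59881103  -9.68678536  58.        ]
 [523.25694883 -23.02738018  58.        ]]
[[0.019,0.035,0.001,0.0],[0.019,0.035,0.001,0.0],[0.018,0.035,0.001,0.0],[0.0,0.03,0.0,0.0],[0.0,0.03,0.0,0.0]]
[[0.0,0.031,0.0,0.0]]
end [616.452   7.968  28.683  -0.   ]
lift
[[0.0,-0.028,0.0,0.0],[0.0,-0.028,0.0,0.0],[0.0,-0.027,0.0,0.0],[-0.032,-0.001,-0.008,0.0],[-0.032,-0.001,-0.008,0.0]]
[[-0.033,-0.001,-0.009,0.0],[-0.022,0.022,0.0,0.0],[-0.022,0.023,0.0,0.0],[0.0,0.025,0.0,0.0],[0.0,0.025,0.0,0.0]]
end [476. -17.  20.   0.]
```

Request:
arm_command(deltas=[[0.019,0.035,0.001,0.0],[0.019,0.035,0.001,0.0],[0.018,0.035,0.001,0.0],[0.0,0.03,0.0,0.0],[0.0,0.03,0.0,0.0]])

```text
time: 5.8
tool_pos: [616.6, 8.0, 58.0]
tcp_rot: [-1.571, 0.0, -0.0]
contact_force: [0.5, -0.1, -0.5]
grip_width: 91.7
```

Request:
arm_command(deltas=[[0,0.031,0,0],[0,0,0,0],[0,0,0,0]])

```text
time: 6.1
tool_pos: [616.5, 8.0, 29.0]
tcp_rot: [-1.571, 0.001, -0.0]
contact_force: [0.2, -0.3, 0.7]
grip_width: 91.5
```

Request:
arm_command(deltas=[[0,0,0,0],[0,0,0,0],[0,0,0,0],[0,0,0,0],[0,0,0,0]], claw=255)

```text
time: 6.6
tool_pos: [616.9, 7.6, 29.6]
tcp_rot: [-1.571, -0.001, -0.0]
contact_force: [-1.4, -1.0, 4.4]
grip_width: 59.9
```

Request:
arm_command(deltas=[[0,-0.02,0,0],[0,-0.03,0,0],[0,-0.033,0,0],[-0.032,-0.001,-0.007,0],[-0.032,-0.001,-0.008,0]])

```text
time: 7.1
tool_pos: [552.0, -6.8, 114.2]
tcp_rot: [-1.571, -0.001, 0.0]
contact_force: [-0.8, 0.1, -3.3]
grip_width: 60.4
```

Request:
arm_command(deltas=[[-0.033,-0.001,-0.008,0],[-0.022,0.022,0,0],[-0.022,0.023,0,0],[0,0.022,0,0],[0,0,0,0]])

```text
time: 7.6
tool_pos: [473.0, -14.5, 45.6]
tcp_rot: [-1.569, 0.006, -0.001]
contact_force: [-0.1, -0.5, -2.2]
grip_width: 60.3
```

```bash
python3 - <<'E'
from h import *
p=shot('wrist'); t=shot('top'); save(p,'w2.png')
print(bot.get_obs()['tool_pos'],bot.get_obs()['grip_width'])
a=p['img']; b=cv2.resize(t['img'][190:320,180:320],None,fx=3.2,fy=3.2,interpolation=cv2.INTER_CUBIC)[:420]
b=np.pad(b,((0,420-b.shape[0]),(0,0),(0,0)))
m=np.hstack([a,b]); m=cv2.resize(m,(800,int(420*800/m.shape[1]))); cv2.imwrite('pics/m2.png',m[:,:,::-1])
E
```

```text
[475.80832196 -14.92301076  47.90031039] 60.310915522911166
```

View pics/m2.png

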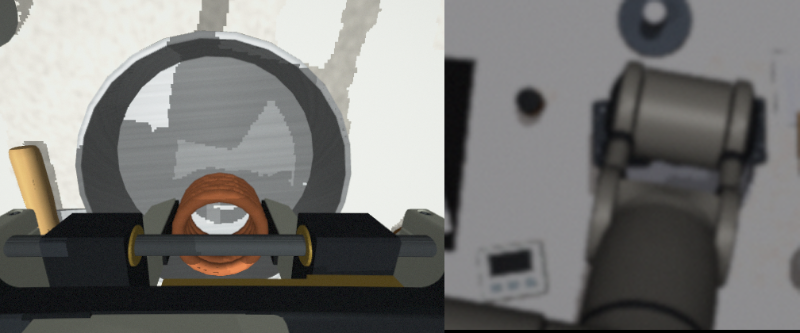

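Request:
arm_command(deltas=[[0,0.015,0,0],[0,0.006,0,0],[0,0.003,0,0],[0,0,0,0]])

```text
time: 8.1
tool_pos: [475.8, -14.9, 23.9]
tcp_rot: [-1.571, -0.0, -0.0]
contact_force: [0.5, 0.1, -2.5]
grip_width: 60.1
```

Request:
arm_command(deltas=[[0,0.001,0,0],[0,0.001,0,0],[0,0,0,0]])

```text
time: 8.4
tool_pos: [476.0, -14.9, 23.5]
tcp_rot: [-1.571, -0.002, -0.0]
contact_force: [-4.1, 0.4, 11.6]
grip_width: 60.0
```

Request:
arm_command(deltas=[[0,0,0,0],[0,0,0,0],[0,0,0,0]], claw=52)

```text
time: 8.7
tool_pos: [475.8, -15.0, 22.0]
tcp_rot: [-1.571, -0.001, -0.0]
contact_force: [0.2, -0.2, 0.2]
grip_width: 72.6
```

Request:
arm_command(deltas=[[0,-0.01,0,0],[0,-0.03,0,0],[0,-0.045,0,0],[0,-0.045,0,0],[0,-0.045,0,0]])

```text
time: 9.2
tool_pos: [475.0, -14.9, 199.2]
tcp_rot: [-1.571, -0.0, -0.0]
contact_force: [1.3, -0.5, -0.4]
grip_width: 73.2
```

```bash
python3 -c "
from plan import *
p=shot('wrist'); print(find(p,'coil'),bot.get_obs()['grip_width'])
plan([(440,305,230,.21)])"
```

```text
[([478, -15, 44], 0.84)] 73.3507109231015
[[-0.005,-0.003,0.04,-1.5],[-0.004,-0.003,0.04,-1.5],[-0.003,-0.004,0.04,-1.5],[-0.002,-0.003,0.04,-1.5],[0.0,-0.003,0.04,-1.5]]
[[0.001,-0.004,0.041,-1.5],[0.002,-0.003,0.04,-1.5],[0.002,-0.004,0.041,-1.5]]
end [4.39977e+02 3.05004e+02 2.30233e+02 2.09000e-01]
```

Coil lies in the dish. On to the scoop.

Request:
arm_command(deltas=[[-0.005,-0.003,0.04,-1.5],[-0.004,-0.003,0.04,-1.5],[-0.003,-0.004,0.04,-1.5],[-0.002,-0.003,0.04,-1.5],[0.0,-0.003,0.04,-1.5]], claw=60)

```text
time: 9.8
tool_pos: [450.3, 185.7, 212.9]
tcp_rot: [-1.571, 0.0, 0.131]
contact_force: [0.4, -0.2, 0.4]
grip_width: 69.8
```

Request:
arm_command(deltas=[[0.001,-0.004,0.041,-1.5],[0.002,-0.003,0.04,-1.5],[0.002,-0.004,0.041,-1.5],[0,0,0,0],[0,0,0,0]])

```text
time: 10.3
tool_pos: [436.3, 305.8, 223.3]
tcp_rot: [-1.571, 0.001, 0.211]
contact_force: [-0.2, -1.2, -0.4]
grip_width: 70.5
```

```bash
python3 - <<'E'
from fit import *
p=shot('wrist'); save(p,'w3.png'); s=shot('scene');t=shot('top')
print(bot.get_obs()['tool_pos'],bot.get_obs()['tcp_rot'])
print(find(p,'scoop_grip'),find(p,'scoop'))
q=[407,302,3,3.35]
print(fit([p],'scoop',q,(1,1,0,1)),fit([s],'scoop',q,(1,1,0,1)),fit([p,s],'scoop',q))
r,_=fit([p],'scoop',q,(1,1,0,1))
im=p['img'].copy(); 
for a,c in((r,(255,0,0)),):
    cs=cv2.findContours((render(p,M['scoop'],a)>.5).astype(np.uint8),0,1)[0]; cv2.drawContours(im,cs,-1,c,1)
cv2.imwrite('pics/w3o.png',im[:,:,::-1])
E
```

```text
[437.030884   304.30083587 223.53708676] [-1.57121314e+00  6.27821625e-04  2.07571830e-01]
[([421, 313, 9], 0.73)] [([425, 315, 4], 0.56)]
(array([406.197, 301.961,   3.   ,   3.352]), np.float64(0.96)) (array([404.824, 305.34 ,   3.   ,   3.341]), np.float64(0.92)) (array([406.364, 302.472,   4.342,   3.345]), np.float64(0.928))
```

View pics/w3o.png

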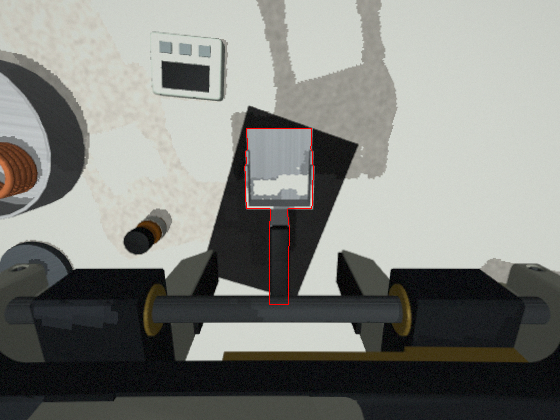

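```bash
python3 -c "
from plan import *
plan([(489.5,319.8,130,.2085),(489.5,319.8,85,.2085,30)])"
```

```text
[[0.018,0.031,0.001,0.0],[0.018,0.031,0.001,0.0],[0.018,0.032,0.002,0.0],[0.0,0.022,0.0,0.0],[0.0,0.023,0.0,0.0]]
end [4.89119e+02 3.20188e+02 8.47830e+01 2.08000e-01]
```

Request:
arm_command(deltas=[[0.018,0.031,0.001,0.0],[0.018,0.031,0.001,0.0],[0.018,0.032,0.002,0.0],[0.0,0.022,0.0,0.0],[0.0,0.023,0.0,0.0]])

```text
time: 11.3
tool_pos: [489.2, 320.5, 83.3]
tcp_rot: [-1.571, 0.001, 0.209]
contact_force: [-0.7, -0.5, 0.5]
grip_width: 70.1
```

Request:
arm_command(deltas=[[0,0,0,0],[0,0,0,0]])

```text
time: 11.5
tool_pos: [489.1, 320.6, 85.0]
tcp_rot: [-1.571, 0.0, 0.209]
contact_force: [1.0, 0.7, 0.4]
grip_width: 70.1
```

Request:
arm_command(deltas=[[0,0,0,0],[0,0,0,0],[0,0,0,0],[0,0,0,0],[0,0,0,0]], claw=255)

```text
time: 12.0
tool_pos: [489.0, 320.7, 85.1]
tcp_rot: [-1.571, -0.001, 0.209]
contact_force: [-0.5, 1.0, 0.6]
grip_width: 34.8
```

Request:
arm_command(deltas=[[0,0,0,0],[0,0,0,0],[0,-0.01,0,0],[0,-0.03,0,0],[0,-0.04,0,0]])

```text
time: 12.5
tool_pos: [487.8, 320.1, 164.3]
tcp_rot: [-1.572, 0.004, 0.209]
contact_force: [1.3, -0.2, -0.4]
grip_width: 19.9
```

```bash
python3 - <<'E'
from fit import *
o=bot.get_obs();print(o['tool_pos'],o['tcp_rot'],o['grip_width'],o['contact_force'],o['moment'])
s=shot('scene')
z=o['tool_pos'][2]-82; print(fit([s],'scoop',[405,304,z,3.34],(1,1,1,1)))
p=shot('wrist'); print(fit([p],'scoop',[406,302,z,3.35],(1,1,1,1)))
T=shot('top');print('tub')
from plan import *
print(fit([s,T],'tub',[482,-305.5,0,-.2],(1,1,0,1)))
E
```

```text
[487.8340187  320.08861658 164.30462757] [-1.57182368  0.00427659  0.2090912 ] 19.90327533882538 [ 1.3418973  -0.19152144 -0.35296628] [ 0.09508574 -0.09665423 -0.00514123]
(array([401.656, 306.676,  82.8  ,   3.37 ]), np.float64(0.711))
(array([409.89 , 304.771,  86.164,   3.355]), np.float64(0.918))
tub
(array([ 4.82498e+02, -3.05396e+02,  0.00000e+00, -2.08000e-01]), np.float64(0.865))
```

```bash
python3 -c "
from plan import *
plan([(500,250,210,.15),(621,-334.5,200,-.207)])"
```

```text
[[-0.002,-0.023,-0.036,1.7],[0.0,-0.024,-0.035,1.7],[0.002,0.001,-0.046,1.6],[0.004,0.001,-0.046,1.6],[0.005,0.001,-0.046,1.6]]
[[0.006,0.001,-0.045,1.6],[0.008,0.001,-0.045,1.6],[0.009,0.001,-0.045,1.6],[0.01,0.001,-0.045,1.5],[0.011,0.001,-0.044,1.6]]
[[0.013,0.0,-0.044,1.5],[0.014,0.001,-0.044,1.6],[0.015,0.0,-0.044,1.5],[0.016,0.001,-0.043,1.6],[0.017,0.0,-0.042,1.5]]
end [ 6.21241e+02 -3.34005e+02  2.00457e+02 -2.06000e-01]
```

Request:
arm_command(deltas=[[-0.002,-0.023,-0.036,1.7],[0.0,-0.024,-0.035,1.7],[0.002,0.001,-0.046,1.6],[0.004,0.001,-0.046,1.6],[0.005,0.001,-0.046,1.6]])

```text
time: 13.35
tool_pos: [527.9, 113.3, 207.7]
tcp_rot: [-1.571, 0.002, 0.065]
contact_force: [-0.3, 0.3, -1.8]
grip_width: 20.1
```

Request:
arm_command(deltas=[[0.006,0.001,-0.045,1.6],[0.008,0.001,-0.045,1.6],[0.009,0.001,-0.045,1.6],[0.01,0.001,-0.045,1.5],[0.011,0.001,-0.044,1.6]])

```text
time: 13.85
tool_pos: [574.3, -110.6, 202.3]
tcp_rot: [-1.57, 0.002, -0.073]
contact_force: [0.9, 0.1, -1.8]
grip_width: 19.7
```

Request:
arm_command(deltas=[[0.013,0.0,-0.044,1.5],[0.014,0.001,-0.044,1.6],[0.015,0.0,-0.044,1.5],[0.016,0.001,-0.043,1.6],[0.017,0.0,-0.042,1.5]])

```text
time: 14.35
tool_pos: [621.6, -335.2, 199.7]
tcp_rot: [-1.569, 0.003, -0.208]
contact_force: [0.4, -0.7, -1.7]
grip_width: 19.8
```

Request:
arm_command(deltas=[[0,0,0,0],[0,0,0,0]])

```text
time: 14.55
tool_pos: [621.2, -334.3, 199.0]
tcp_rot: [-1.569, 0.004, -0.208]
contact_force: [-0.4, 1.3, -1.9]
grip_width: 19.5
```

```bash
python3 - <<'E'
from fit import *
o=bot.get_obs();print(o['tool_pos'],o['tcp_rot'],o['grip_width'],o['contact_force'],o['moment'])
p=shot('wrist');s=shot('scene');t=shot('top')
z=o['tool_pos'][2]-82
print(fit([p],'scoop',[538,-317,z,2.935]))
try: print(fit([p],'tub',[482,-305,0,-.2],(1,1,0,1)))
except Exception as e: print(e)
b=cv2.resize(s['img'][130:330,80:280],(420,420),interpolation=cv2.INTER_CUBIC)
m=np.hstack([p['img'],b]); m=cv2.resize(m,(800,int(420*800/m.shape[1]))); cv2.imwrite('pics/m4.png',m[:,:,::-1]); save(p,'w4.png'); save(t,'t4.png')
E
```

```text
[ 621.19329487 -334.33343391  199.03196774] [-1.56874287  0.00365607 -0.20818556] 19.47628252642884 [-0.35900676  1.25297989 -1.87957489] [ 0.05183137 -0.09357455 -0.0185213 ]
(array([ 538.742, -317.251,  112.676,    2.941]), np.float64(0.91))
(array([ 3.56093e+02, -2.79573e+02,  0.00000e+00, -2.06000e-01]), np.float64(0.703))
```

View pics/m4.png

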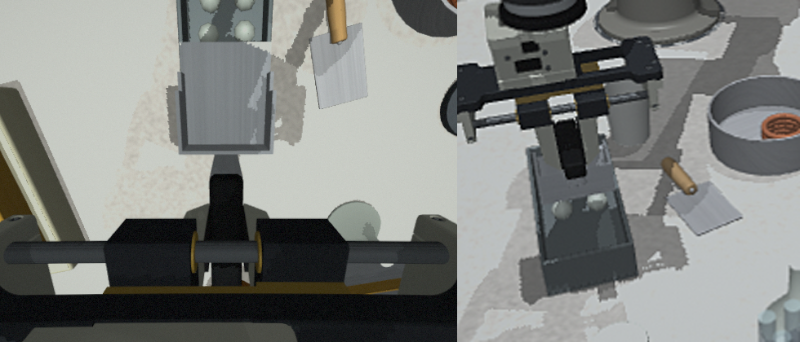

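```bash
python3 - <<'E'
from fit import *
t=shot('top'); p=shot('wrist')
X=atz(t,[[357,270],[372,270],[358,257],[373,257],[361,245],[376,245]],17)
R=lambda a:np.array([[np.cos(a),-np.sin(a)],[np.sin(a),np.cos(a)]])
print(np.round((X[:,:2]-[482.4,-305.5])@R(-.207),0).tolist())
o=bot.get_obs(); T=toolT(o); m=vision.regions_of(p,'scoop')[0]['mask'].astype(np.float32)
def f(v,full=False):
    th,dx,dy,dz,dw=v; q=[]
    for P in M['scoop']:
        Q=P-[-85,0,93]; c,s=np.cos(th),np.sin(th)
        q.append(np.c_[c*Q[:,0]+s*Q[:,2],Q[:,1],-s*Q[:,0]+c*Q[:,2]])   # +th: lip down
    r=render(p,q,[o['tool_pos'][0]+dx,o['tool_pos'][1]+dy,o['tool_pos'][2]+11+dz,o['tcp_rot'][2]+np.pi+dw])
    return 1-np.minimum(r,m).sum()/np.maximum(r,m).sum()
for dz in (0,):
    g=lambda v:f([v[0],v[1],v[2],dz,v[3]])
    r=minimize(g,[.0,0,0,0],method='Nelder-Mead',options=dict(initial_simplex=[[0,0,0,0],[.1,0,0,0],[0,8,0,0],[0,0,8,0],[0,0,0,.05]],xatol=.01,fatol=1e-5)); print(dz,np.round(r.x,3),1-r.fun)
im=p['img'].copy(); cv2.drawContours(im,cv2.findContours(m.astype(np.uint8),0,1)[0],-1,(255,0,0),1); save(dict(img=im),'mk4.png')
g=cv2.cvtColor(p['img'],cv2.COLOR_RGB2GRAY)
print(g[20,200:360].tolist())
E
```

```text
[[-95.0, 17.0], [-87.0, -27.0], [-56.0, 20.0], [-48.0, -24.0], [-19.0, 18.0], [-11.0, -27.0]]
0 [0.009 0.628 0.552 0.007] 0.9100638628005981
[200, 201, 201, 199, 195, 194, 196, 198, 199, 198, 199, 198, 194, 193, 192, 180, 113, 110, 120, 119, 82, 48, 34, 33, 31, 34, 31, 33, 55, 77, 76, 126, 127, 124, 126, 123, 124, 126, 124, 127, 125, 125, 126, 127, 125, 127, 123, 127, 129, 126, 126, 123, 126, 128, 127, 126, 128, 126, 126, 122, 128, 96, 78, 80, 76, 78, 77, 77, 78, 79, 80, 74, 81, 75, 78, 77, 76, 75, 79, 77, 75, 79, 78, 78, 80, 85, 113, 129, 126, 124, 125, 126, 123, 127, 126, 124, 126, 124, 126, 124, 124, 127, 122, 125, 124, 124, 123, 126, 124, 126, 122, 126, 124, 124, 122, 126, 125, 123, 123, 118, 76, 33, 33, 34, 35, 35, 63, 105, 125, 114, 107, 118, 192, 195, 188, 191, 188, 186, 191, 191, 191, 192, 190, 183, 189, 189, 193, 200, 197, 200, 199, 199, 199, 197, 197, 196, 196, 196, 198, 198]
```

```bash
python3 - <<'E'
from h import *
import cv2
p=shot('wrist'); g=cv2.GaussianBlur(cv2.cvtColor(p['img'],cv2.COLOR_RGB2GRAY),(1,5),0).astype(int)
o=bot.get_obs(); a=o['tcp_rot'][2]; n=np.array([-np.sin(a),np.cos(a)]); d=np.array([np.cos(a),np.sin(a)])
for r in(3,12,20,30,42):
    L=r_=None
    row=g[r]; L=next(c for c in range(190,260) if row[c]<150); Rr=next(c for c in range(370,300,-1) if row[c]<150)
    E=atz(p,[[L-.5,r],[Rr+.5,r]],50)[:,:2]; rel=E-o['tool_pos'][:2]
    print(r,L,Rr,np.round(rel@n,1),np.round(rel@d,0),np.round(E.mean(0),1))
# end walls from top view : far end pixels
t=shot('top'); X=atz(t,[[361,199],[392,203],[347,276],[377,281]],50)[:,:2]-[482.4,-305.5]
c,s=np.cos(-.207),np.sin(-.207); print(np.round(X@np.array([[c,-s],[s,c]]),0))
E
python3 -c "
import cv2;a=cv2.imread('pics/t4.png')[185:290,330:410];b=cv2.imread('pics/top0.png')[185:290,330:410]
import numpy as np;cv2.imwrite('pics/c4.png',cv2.resize(b,None,fx=6,fy=6,interpolation=2)[:600])"
```

```text
3 215 332 [-53.5  48.2] [-179. -179.] [ 446.6 -299. ]
12 216 332 [-53.   48.6] [-172. -172.] [ 453.1 -299.9]
20 216 331 [-53.4  48.1] [-166. -166.] [ 458.8 -301.6]
30 217 370 [-53.1  83. ] [-159. -159.] [ 469.9 -285.9]
42 218 370 [-52.8  83.9] [-149. -149.] [ 479.1 -287.2]
[[ 113.   47.]
 [ 119.  -46.]
 [-119.   48.]
 [-117.  -40.]]
```

View pics/c4.png

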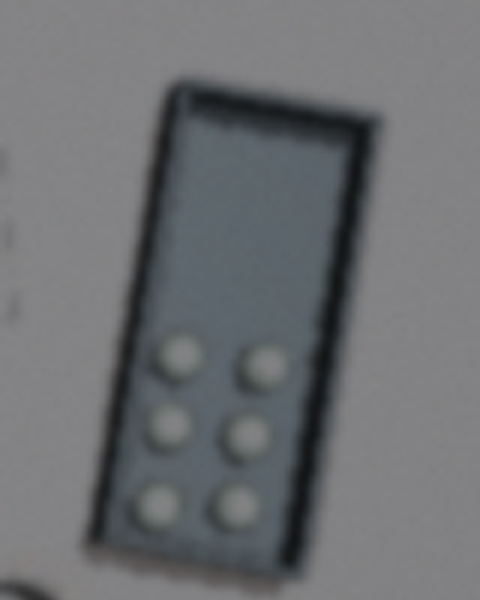

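Request:
arm_command(deltas=[[-0.003,0.03,-0.0025,0],[0,0.035,0,0],[0,0.03,0,0],[0,0.012,0,0],[0,0,0,0]])

```text
time: 15.55
tool_pos: [617.8, -334.8, 92.8]
tcp_rot: [-1.569, 0.003, -0.206]
contact_force: [-0.3, 0.4, -1.2]
grip_width: 19.6
```

Request:
arm_command(deltas=[[0,0.002,0,0],[0,0.002,0,0],[0,0,0,0]])

```text
time: 15.85
tool_pos: [619.2, -335.7, 92.1]
tcp_rot: [-1.572, -0.002, -0.206]
contact_force: [-0.3, 1.3, -2.2]
grip_width: 20.0
```

Request:
arm_command(deltas=[[0,0.002,0,0],[0,0.002,0,0],[0,0,0,0]])

```text
time: 16.15
tool_pos: [618.7, -335.5, 87.1]
tcp_rot: [-1.571, -0.0, -0.206]
contact_force: [-0.5, -0.8, 1.5]
grip_width: 19.8
```

Request:
arm_command(deltas=[[-0.01,0,0,0],[-0.02,0,0,0],[-0.02,0,0,0],[-0.02,0,0,0],[-0.01,0,0,0]])

```text
time: 16.65
tool_pos: [539.3, -318.9, 87.3]
tcp_rot: [-1.571, -0.0, -0.207]
contact_force: [1.1, 0.1, 0.9]
grip_width: 20.2
```

Request:
arm_command(deltas=[[-0.008,0,0,0],[-0.008,0,0,0],[0,0,0,0]])

```text
time: 16.95
tool_pos: [523.8, -315.6, 86.8]
tcp_rot: [-1.571, 0.001, -0.206]
contact_force: [-1.2, -1.0, 1.7]
grip_width: 19.6
```

```bash
python3 - <<'E'
from h import *
o=bot.get_obs();print(o['tool_pos'],o['tcp_rot'],o['contact_force'],o['moment'])
p=shot('wrist');s=shot('scene')
b=cv2.resize(s['img'][170:310,90:230],(420,420),interpolation=cv2.INTER_CUBIC)
m=np.hstack([p['img'][:,90:470],b]); cv2.imwrite('pics/m5.png',m[:,:,::-1])
E
```

```text
[ 523.8133654  -315.58619985   86.81155135] [-1.57052538e+00  9.64788442e-04 -2.06433481e-01] [-1.16789866 -1.03258844  1.67030734] [ 0.19280303  0.40694578 -0.00768072]
```

View pics/m5.png

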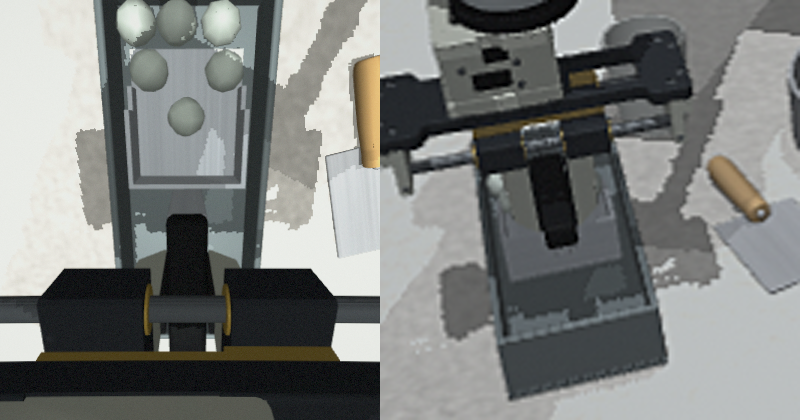

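Request:
arm_command(deltas=[[-0.006,0,0,0],[-0.008,0,0,0],[-0.006,0,0,0],[0,0,0,0]])

```text
time: 17.45
tool_pos: [504.0, -311.4, 86.8]
tcp_rot: [-1.57, 0.001, -0.207]
contact_force: [-2.0, -0.2, 4.0]
grip_width: 19.4
```

```bash
python3 - <<'E'
from h import *
o=bot.get_obs();print(o['tool_pos'],o['tcp_rot'],o['contact_force'],o['moment'])
p=shot('wrist');save(p,'w6.png'); s=shot('scene')
b=cv2.resize(s['img'][170:310,90:230],(420,420),interpolation=cv2.INTER_CUBIC)
m=np.hstack([p['img'][:,90:470],b]); cv2.imwrite('pics/m6.png',m[:,:,::-1])
E
```

```text
[ 504.00302779 -311.38178201   86.79502476] [-1.57045669e+00  1.10274130e-03 -2.06506109e-01] [-1.98112337 -0.23440349  3.96413506] [0.18967641 0.4366705  0.0189171 ]
```

View pics/m6.png

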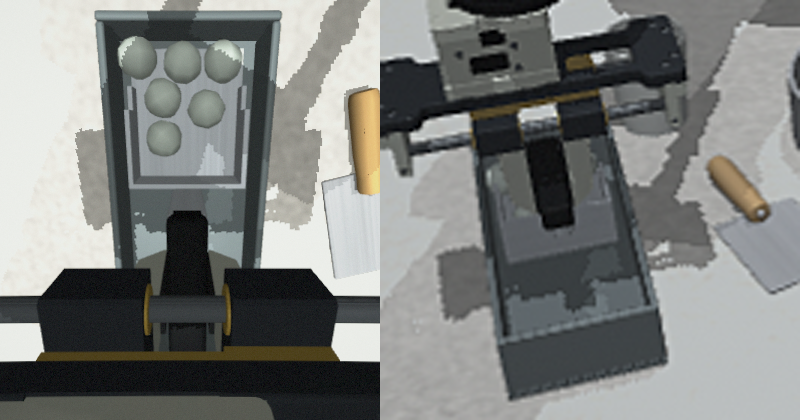

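Request:
arm_command(deltas=[[-0.004,0,0,0],[0,0,0,0],[0.006,0,0,0],[0.013,0,0,0],[0.02,0,0,0]])

```text
time: 18.05
tool_pos: [539.2, -318.8, 86.7]
tcp_rot: [-1.57, 0.002, -0.207]
contact_force: [-1.9, 0.3, 5.0]
grip_width: 19.9
```

Request:
arm_command(deltas=[[0.028,0,0,0],[0.032,0,0,0],[0,0,0,0],[0,0,0,0]])

```text
time: 18.45
tool_pos: [600.1, -331.4, 86.8]
tcp_rot: [-1.571, -0.003, -0.205]
contact_force: [1.6, -0.9, 5.8]
grip_width: 19.8
```

```bash
python3 - <<'E'
from h import *
o=bot.get_obs();print(o['tool_pos'],o['tcp_rot'],o['contact_force'],o['moment'])
p=shot('wrist');save(p,'w7.png')
a=p['img'][:,90:470]; cv2.imwrite('pics/m7.png',a[:,:,::-1])
E
```

```text
[ 600.11499377 -331.36170297   86.80119809] [-1.57138933 -0.00274214 -0.2054649 ] [ 1.64775337 -0.94772843  5.76106992] [ 0.00235309 -0.02874332 -0.03367067]
```

View pics/m7.png

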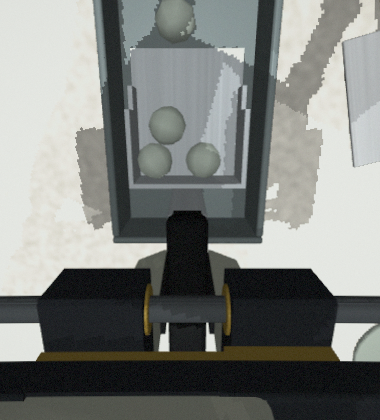

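Request:
arm_command(deltas=[[-0.005,0,0,0],[-0.01,0,0,0],[-0.015,0,0,0],[-0.018,0,0,0],[-0.018,0,0,0]])

```text
time: 19.0
tool_pos: [532.8, -317.5, 86.8]
tcp_rot: [-1.571, -0.001, -0.206]
contact_force: [1.9, -0.1, 4.2]
grip_width: 19.7
```

Request:
arm_command(deltas=[[-0.012,0,0,0],[-0.008,0,0,0],[-0.006,0,0,0],[-0.005,0,0,0],[-0.004,0,0,0]])

```text
time: 19.5
tool_pos: [499.2, -310.5, 86.8]
tcp_rot: [-1.571, -0.001, -0.206]
contact_force: [1.6, -0.9, 4.9]
grip_width: 19.9
```

```bash
cat > blobs.py <<'E'
from h import *
def blobs(p,zt=20,lo=95):
    """grey/white round blobs in the wrist view, position in tool frame (x to handle, z lateral)"""
    o=bot.get_obs(); g=cv2.medianBlur(cv2.cvtColor(p['img'],cv2.COLOR_RGB2GRAY),5)
    c=cv2.HoughCircles(g,cv2.HOUGH_GRADIENT,1,20,param1=60,param2=13,minRadius=13,maxRadius=24)
    out=[]
    if c is None: return out
    a=o['tcp_rot'][2]
    for u,v,r in c[0]:
        if v>205 or not 190<u<370: continue
        X=atz(p,[[u,v]],zt)[0]-o['tool_pos']; rx=X[0]*np.cos(a)+X[1]*np.sin(a); rz=-X[0]*np.sin(a)+X[1]*np.cos(a)
        out.append((int(u),int(v),int(r),round(rx+85),round(rz)))
    return sorted(out,key=lambda b:b[1])
E
python3 - <<'E'
from blobs import *
o=bot.get_obs();print(o['tool_pos'],o['contact_force'],o['moment'])
p=shot('wrist');save(p,'w8.png'); print(blobs(p))
print([(np.round(np.argwhere(d['mask']).mean(0)[::-1]).tolist(),int(d['mask'].sum()),round(d['confidence'],2)) for d in vision.regions_of(p,'block0_mid')])
for f in('w6.png','w7.png'):
    q=dict(p); q['img']=cv2.imread('pics/'+f)[:,:,::-1].copy(); print(f,blobs(q))
E
```

```text
[ 499.18534375 -310.50784093   86.76683641] [ 1.63946099 -0.93784125  4.87516982] [-0.00141532 -0.16241877  0.02952318]
[(280, 64, 18, -33, 3), (322, 65, 21, -32, 30), (237, 79, 22, -24, -26), (349, 100, 18, -11, 50), (271, 120, 18, 2, -3), (246, 147, 17, 20, -21), (285, 154, 17, 25, 7), (317, 169, 18, 36, 30)]
[([281.0, 67.0], 1242, 0.88), ([241.0, 79.0], 1215, 0.35)]
w6.png [(226, 54, 18, -38, -32), (309, 60, 22, -35, 22), (273, 61, 21, -34, -2), (247, 97, 23, -13, -20), (294, 108, 19, -6, 12), (247, 136, 19, 13, -20), (304, 203, 17, 62, 21)]
w7.png [(264, 17, 20, -59, -8), (251, 124, 23, 5, -17), (293, 159, 17, 29, 12), (244, 160, 17, 30, -23)]
```

Request:
arm_command(deltas=[[0.003,0,0,0],[0.006,0,0,0],[0.009,0,0,0],[0.012,0,0,0],[0.015,0,0,0]])

```text
time: 20.1
tool_pos: [543.9, -319.7, 86.5]
tcp_rot: [-1.57, 0.001, -0.206]
contact_force: [-2.0, 0.6, 3.8]
grip_width: 19.9
```

Request:
arm_command(deltas=[[0.018,0,0,0],[0.021,0,0,0],[0,0,0,0],[0,0,0,0]])

```text
time: 20.5
tool_pos: [583.2, -327.8, 86.8]
tcp_rot: [-1.571, -0.003, -0.206]
contact_force: [1.0, 0.4, 3.6]
grip_width: 19.8
```

```bash
python3 - <<'E'
from blobs import *
o=bot.get_obs();print(o['tool_pos'],o['contact_force'])
p=shot('wrist');save(p,'w9.png'); print(blobs(p))
E
```

```text
[ 583.16043229 -327.8181465    86.81156017] [0.95446928 0.36677598 3.64466527]
[(319, 65, 18, -31, 28), (246, 94, 18, -14, -20), (274, 128, 18, 8, -1), (288, 159, 15, 29, 9), (244, 161, 17, 31, -23), (318, 170, 14, 37, 31)]
```

```bash
python3 - <<'E'
import cv2,numpy as np
for f in('w7','w9'):
    g=cv2.imread(f'pics/{f}.png'); h=cv2.cvtColor(g,cv2.COLOR_BGR2GRAY)[0:195,190:360]
    d=g[0:195,190:360].astype(int); k=(d[:,:,0]-d[:,:,2])  # bluish pan vs neutral block
    k=cv2.resize(k.astype(np.float32),(28,26),interpolation=cv2.INTER_AREA)
    print(f); print('\n'.join(' '.join('%3d'%v for v in r) for r in k))
E
```

```text
w7
  5   4   3   9  13  13  13  12  12  10   0   0   0   0   3  10  12  12  12  13  13  13  13  13  12  13   4   4
  7   3   4   9  13  13  13  13  13   4   0   0   0   0   0   8  13  12  13  13  13  13  12  13  14  12   4   4
  7   4   4   8  13  13  13  13  13   1   0   0   0   0   0   5  14  13  12  13  13  13  13  13  13  13   4   4
  8   3   3   8  13  12  13  13  11   3   0   0   0   0   0   3  12  13  13  14  13  13  13  13  13  11   4   4
  9   4   3   7  13  13  13  12   9   6   0   0   0   0   0  10  13  14  12  13  13  13  14  12  13  10   4   5
 10   4   4   6  12  14  11   8   8   8   7   3   1   3   7   9   9  11  13  13  13  13  13  13  13   9   4   4
 11   4   3   5  12   8   8   8   8   8   8   8   8   8   8   8   8   8   9   7   4   3   2   6  13   9   4   4
 12   3   4   6  12   8   9   8   8   8   8   9   8   8   8   8   8   8   8   8   7   4   0   1  13   8   5   5
 12   4   3   6  10   8   8   8   8   8   8   9   9   8   8   8   8   8   8   8   9   8   8   6  11   7   5   5
 13   5   4   5   8   8   8   8   9   8   8   8   8   8   8   8   8   8   8   9  10  10  
[... 4029 characters left out ...]
   8   5   6   7   4   5   9
 -8   7   4   4   6   5   1   0   0   0   0   4   8   8   1   0   0   0   0   7  10   8   5   7   6   4   5   8
 -8   6   5   4   5   5   0   0   0   0   0   1   9   7   0   0   0   0   0   4   9   9   4   7   6   4   6   6
 -8   4   5   4   5   5   2   0   0   0   0   3   8   9   2   0   0   0   0   8   9   8   5   8   5   5   6   3
 -9   2   5   4   5   6   5   3   1   1   3   6   6   6   6   2   1   1   5   7   6   6   4   8   4   4   7   1
 -9   0   6   3   5   7   6   6   7   7   6   7   7   6   6   6   6   6   7   6   6   7   7  10   4   5   7   0
 -9   0   6   4   4   8   8   8   8   8   8   8   5   5   5   5   5  10   9   9   9  10   8   8   4   4   8   1
```

Request:
arm_command(deltas=[[-0.004,0,0,0],[-0.008,0,0,0],[-0.012,0,0,0],[-0.014,0,0,0],[-0.014,0,0,0]])

```text
time: 21.05
tool_pos: [529.4, -316.7, 86.8]
tcp_rot: [-1.571, -0.0, -0.206]
contact_force: [1.4, -0.2, 2.6]
grip_width: 19.7
```

Request:
arm_command(deltas=[[-0.012,0,0,0],[-0.008,0,0,0],[-0.005,0,0,0],[-0.004,0,0,0],[-0.003,0,0,0]])

```text
time: 21.55
tool_pos: [499.1, -310.5, 86.8]
tcp_rot: [-1.571, -0.0, -0.206]
contact_force: [0.6, 0.2, 4.1]
grip_width: 19.8
```

Request:
arm_command(deltas=[[0.004,0,0,0],[0.008,0,0,0],[0.012,0,0,0],[0.016,0,0,0],[0.02,0,0,0]])

```text
time: 22.05
tool_pos: [558.3, -322.6, 86.4]
tcp_rot: [-1.57, 0.002, -0.206]
contact_force: [-1.3, 1.2, 4.4]
grip_width: 19.8
```

Request:
arm_command(deltas=[[0.025,0,0,0],[0.025,0,0,0],[0,0,0,0],[0,0,0,0]])

```text
time: 22.45
tool_pos: [608.8, -333.1, 86.8]
tcp_rot: [-1.571, -0.003, -0.205]
contact_force: [0.4, -0.9, 5.1]
grip_width: 19.7
```

```bash
cat >> blobs.py <<'E'
def blk(p,zt=17,lo=60,hold=True):
    """neutral-coloured blobs -> pan coords (x from pan middle toward handle, z lateral)"""
    o=bot.get_obs(); d=cv2.GaussianBlur(p['img'],(3,3),0).astype(int); k=((d.max(2)-d.min(2))<5)&(d.mean(2)>lo)
    k=cv2.morphologyEx(k.astype(np.uint8),cv2.MORPH_OPEN,np.ones((7,7),np.uint8)); k[215:]=0
    n,l,st,ce=cv2.connectedComponentsWithStats(k); a=o['tcp_rot'][2]; out=[]
    for i in range(1,n):
        if st[i,4]<200: continue
        X=atz(p,[ce[i]],zt)[0]-o['tool_pos']
        out.append((*[int(v) for v in ce[i]],int(st[i,4]),round(X[0]*np.cos(a)+X[1]*np.sin(a)+85),round(-X[0]*np.sin(a)+X[1]*np.cos(a))))
    return out
E
python3 - <<'E'
from blobs import *
o=bot.get_obs();print(o['tool_pos'],o['contact_force'])
p=shot('wrist');save(p,'w10.png'); print(blk(p),blobs(p))
E
```

```text
[ 608.76153174 -333.12459267   86.78981394] [ 0.43027538 -0.94507629  5.07348898]
[] [(316, 69, 19, -29, 26), (246, 106, 19, -6, -21), (277, 124, 22, 5, 1), (293, 158, 17, 29, 12), (243, 159, 18, 29, -24)]
```

```bash
cat >> plan.py <<'E'
def smooth(tgt,n,start=None):
    if start is None:
        o=bot.get_obs(); start=(*o['tool_pos'],yaw(o))
    s=np.array(start,float); t=np.array(tgt,float); c=s.copy(); rows=[]
    for k in range(1,n+1):
        x=k/n; f=2*x*x if x<.5 else 1-2*(1-x)**2
        g=s+(t-s)*f; d=g[:3]-c[:3]; C,S=np.cos(c[3]),np.sin(c[3])
        r=[round((d[0]*C+d[1]*S)/1e3,3)+0,round(-d[2]/1e3,3)+0,round((-d[0]*S+d[1]*C)/1e3,3)+0,round(-np.degrees(g[3]-c[3]),1)+0]
        rows.append(r); c[0]+=1e3*(r[0]*C-r[2]*S); c[1]+=1e3*(r[0]*S+r[2]*C); c[2]-=1e3*r[1]; c[3]-=np.radians(r[3])
    for i in range(0,n,5): print(json.dumps(rows[i:i+5]).replace(' ',''))
    print('end',np.round(c,3))
E
python3 -c "
from plan import *
smooth((608.8,-333,167,-.206),10)
smooth((572,-15,147,0),22,(608.8,-333,167,-.206))"
```

```text
[[0.0,-0.002,0.0,0.0],[0.0,-0.004,0.0,0.0],[0.0,-0.008,0.0,0.0],[0.0,-0.012,0.0,0.0],[0.0,-0.014,0.0,0.0]]
[[0.0,-0.015,0.0,0.0],[0.0,-0.011,0.0,0.0],[0.0,-0.008,0.0,0.0],[0.0,-0.005,0.0,0.0],[0.0,-0.001,0.0,0.0]]
end [ 6.08344e+02 -3.32992e+02  1.66802e+02 -2.06000e-01]
[[0.0,0.0,0.001,0.0],[-0.002,0.0,0.004,-0.2],[-0.002,0.001,0.006,-0.2],[-0.003,0.0,0.009,-0.4],[-0.003,0.001,0.011,-0.4]]
[[-0.004,0.001,0.014,-0.6],[-0.005,0.001,0.017,-0.6],[-0.006,0.001,0.019,-0.7],[-0.006,0.002,0.022,-0.9],[-0.006,0.001,0.024,-0.9]]
[[-0.007,0.002,0.027,-1.0],[-0.006,0.002,0.027,-1.0],[-0.005,0.001,0.025,-1.0],[-0.004,0.002,0.022,-0.8],[-0.003,0.001,0.019,-0.7]]
[[-0.003,0.001,0.017,-0.6],[-0.002,0.001,0.015,-0.6],[-0.001,0.001,0.012,-0.4],[-0.002,0.0,0.009,-0.4],[0.0,0.001,0.006,-0.2]]
[[-0.001,0.0,0.004,-0.2],[0.0,0.0,0.002,0.0]]
end [572.098 -14.526 147.     -0.   ]
```

Request:
arm_command(deltas=[[0.0,-0.002,0.0,0.0],[0.0,-0.004,0.0,0.0],[0.0,-0.008,0.0,0.0],[0.0,-0.012,0.0,0.0],[0.0,-0.014,0.0,0.0]])

```text
time: 23.0
tool_pos: [606.7, -332.9, 127.6]
tcp_rot: [-1.571, 0.0, -0.206]
contact_force: [-0.7, -0.2, -1.8]
grip_width: 19.9
```

Request:
arm_command(deltas=[[0.0,-0.015,0.0,0.0],[0.0,-0.011,0.0,0.0],[0.0,-0.008,0.0,0.0],[0.0,-0.005,0.0,0.0],[0.0,-0.001,0.0,0.0]])

```text
time: 23.5
tool_pos: [607.0, -333.1, 167.4]
tcp_rot: [-1.571, -0.001, -0.206]
contact_force: [0.7, -0.0, -1.6]
grip_width: 19.7
```

```bash
sed -i 's/k=((d.max(2)-d.min(2))<5)&(d.mean(2)>lo)/k=(abs(d[:,:,2]-d[:,:,0])<3)\&(d.mean(2)>lo)/; s/k\[215:\]=0/k[200:]=0;k[:,:215]=0;k[:,345:]=0/' blobs.py
python3 - <<'E'
from blobs import *
o=bot.get_obs();print(o['tool_pos'],o['contact_force'],o['moment'])
p=shot('wrist');save(p,'w11.png'); print(blk(p,o['tool_pos'][2]-66)); print(blobs(p))
E
```

```text
[ 606.98822607 -333.06180927  167.35332385] [ 0.70514088 -0.01578552 -1.59071837] [ 0.01291738 -0.19447141  0.01836405]
[(316, 70, 1228, -29, 26), (247, 105, 1066, -7, -19), (286, 142, 1911, 17, 7), (245, 161, 940, 30, -22)]
[(320, 70, 22, -41, 40), (246, 106, 19, -10, -28), (279, 125, 18, 7, 3), (293, 159, 17, 39, 17), (240, 161, 18, 41, -36)]
```

5 blocks on the pan (one component of 1911 px is two). Carry smoothly to the dish.

Request:
arm_command(deltas=[[0.0,0.0,0.001,0.0],[-0.002,0.0,0.004,-0.2],[-0.002,0.001,0.006,-0.2],[-0.003,0.0,0.009,-0.4],[-0.003,0.001,0.011,-0.4]])

```text
time: 24.05
tool_pos: [603.0, -299.7, 164.6]
tcp_rot: [-1.571, 0.0, -0.185]
contact_force: [-0.5, -0.3, -2.0]
grip_width: 19.6
```

Request:
arm_command(deltas=[[-0.004,0.001,0.014,-0.6],[-0.005,0.001,0.017,-0.6],[-0.006,0.001,0.019,-0.7],[-0.006,0.002,0.022,-0.9],[-0.006,0.001,0.024,-0.9]])

```text
time: 24.55
tool_pos: [591.3, -199.7, 158.6]
tcp_rot: [-1.571, 0.0, -0.119]
contact_force: [1.0, 0.2, -2.1]
grip_width: 19.9
```

Request:
arm_command(deltas=[[-0.007,0.002,0.027,-1.0],[-0.006,0.002,0.027,-1.0],[-0.005,0.001,0.025,-1.0],[-0.004,0.002,0.022,-0.8],[-0.003,0.001,0.019,-0.7]])

```text
time: 25.05
tool_pos: [576.9, -77.3, 150.8]
tcp_rot: [-1.57, -0.0, -0.04]
contact_force: [0.6, 1.0, -2.3]
grip_width: 20.2
```

Request:
arm_command(deltas=[[-0.003,0.001,0.017,-0.6],[-0.002,0.001,0.015,-0.6],[-0.001,0.001,0.012,-0.4],[-0.002,0.0,0.009,-0.4],[0.0,0.001,0.006,-0.2]])

```text
time: 25.55
tool_pos: [571.1, -19.9, 146.8]
tcp_rot: [-1.571, -0.0, -0.003]
contact_force: [1.1, 0.2, -1.4]
grip_width: 19.9
```

Request:
arm_command(deltas=[[-0.001,0.0,0.004,-0.2],[0.0,0.0,0.002,0.0],[0,0,0,0]])

```text
time: 25.85
tool_pos: [570.3, -14.6, 146.7]
tcp_rot: [-1.571, -0.0, -0.001]
contact_force: [0.2, -0.4, -1.3]
grip_width: 19.3
```

```bash
python3 - <<'E'
from blobs import *
o=bot.get_obs();print(o['tool_pos'],o['tcp_rot'],o['contact_force'],o['moment'])
p=shot('wrist');save(p,'w12.png'); print(blk(p,o['tool_pos'][2]-66)); print(blobs(p))
E
```

```text
[570.3203016  -14.64376787 146.72255821] [-1.57081771e+00 -1.51532612e-04 -6.22133581e-04] [ 0.18734634 -0.36430848 -1.33568733] [ 0.04691694 -0.13035375  0.03495348]
[(316, 70, 1245, -29, 27), (247, 105, 1055, -7, -19), (286, 142, 1879, 17, 8), (245, 160, 921, 30, -22)]
[(314, 70, 22, -38, 32), (247, 106, 18, -10, -25), (281, 125, 14, 6, 5), (218, 130, 18, 11, -52), (293, 159, 17, 36, 16), (245, 160, 14, 37, -28)]
```

Request:
arm_command(deltas=[[0.005,0,0,0],[0.01,0,0,0],[0.012,0,0,0],[0.008,0,0,0],[0.003,0,0,0]])

```text
time: 26.4
tool_pos: [609.1, -14.8, 146.5]
tcp_rot: [-1.571, -0.0, -0.001]
contact_force: [0.7, 0.6, -2.6]
grip_width: 19.8
```

Request:
arm_command(deltas=[[-0.012,0,0,0],[-0.018,0,0,0],[-0.024,0,0,0],[0.015,0,0,0],[0.012,0,0,0]])

```text
time: 26.9
tool_pos: [580.8, -14.5, 147.0]
tcp_rot: [-1.571, 0.0, -0.001]
contact_force: [0.1, 0.2, -0.6]
grip_width: 19.8
```

Request:
arm_command(deltas=[[0.005,0,0,0],[0,0,0,0]])

```text
time: 27.1
tool_pos: [586.5, -14.6, 146.6]
tcp_rot: [-1.571, 0.0, -0.0]
contact_force: [0.3, 0.2, -2.6]
grip_width: 19.6
```

```bash
python3 - <<'E'
from blobs import *
o=bot.get_obs();print(o['tool_pos'],o['tcp_rot'],o['contact_force'],o['moment'])
p=shot('wrist');save(p,'w13.png'); print(blk(p,o['tool_pos'][2]-66)); print(blobs(p))
E
```

```text
[586.50005807 -14.5991026  146.58503931] [-1.57074666e+00  2.51787976e-05 -3.86483928e-04] [ 0.34716792  0.20179041 -2.55552335] [ 0.0414855  -0.07356449 -0.00550293]
[(246, 17, 744, -58, -19), (300, 12, 734, -61, 15), (299, 66, 1130, -31, 15), (260, 73, 1167, -26, -11)]
[(304, 12, 14, -79, 22), (246, 20, 15, -73, -24), (274, 41, 18, -59, -2), (296, 64, 22, -42, 17), (261, 73, 21, -35, -13), (206, 101, 22, -13, -61)]
```

Request:
arm_command(deltas=[[0.004,0,0,0],[0.006,0,0,0],[0.002,0,0,0],[-0.01,0,0,0],[-0.016,0,0,0]])

```text
time: 27.65
tool_pos: [572.6, -14.5, 146.5]
tcp_rot: [-1.571, -0.001, -0.0]
contact_force: [-1.6, 0.2, -1.9]
grip_width: 19.8
```

Request:
arm_command(deltas=[[-0.02,0,0,0],[0.012,0,0,0],[0.015,0,0,0],[0.008,0,0,0],[0.003,0,0,0]])

```text
time: 28.15
tool_pos: [590.9, -14.5, 146.6]
tcp_rot: [-1.571, -0.0, -0.0]
contact_force: [0.2, 0.2, -1.6]
grip_width: 20.1
```

```bash
python3 - <<'E'
from blobs import *
o=bot.get_obs();print(o['tool_pos'],o['tcp_rot'],o['contact_force'],o['moment'])
p=shot('wrist');save(p,'w14.png'); print(blk(p,o['tool_pos'][2]-66)); print(blobs(p))
E
```

```text
[590.86949981 -14.49747842 146.56930649] [-1.57075851e+00 -1.45819751e-04 -1.78666226e-04] [ 0.18388923  0.21797375 -1.64486464] [ 0.05973218 -0.08171123 -0.03742601]
[(307, 18, 724, -58, 20)]
[(308, 13, 15, -79, 26)]
```

```bash
python3 -c "
from plan import *
smooth((540,170,190,.1),12)"
```

```text
[[-0.001,-0.001,0.003,-0.1],[-0.002,-0.001,0.007,-0.2],[-0.003,-0.003,0.013,-0.4],[-0.005,-0.005,0.018,-0.6],[-0.006,-0.005,0.023,-0.7]]
[[-0.007,-0.007,0.029,-0.9],[-0.006,-0.006,0.028,-0.8],[-0.005,-0.006,0.024,-0.8],[-0.003,-0.004,0.018,-0.5],[-0.003,-0.003,0.013,-0.4]]
[[-0.001,-0.002,0.008,-0.3],[-0.001,0.0,0.002,0.0]]
end [5.39608e+02 1.69475e+02 1.89501e+02 9.90000e-02]
```

Request:
arm_command(deltas=[[-0.001,-0.005,0.003,-0.1],[-0.002,-0.005,0.007,-0.2],[-0.003,-0.005,0.013,-0.4],[-0.005,-0.005,0.018,-0.6],[-0.006,-0.005,0.023,-0.7]])

```text
time: 28.7
tool_pos: [571.9, 50.4, 172.5]
tcp_rot: [-1.571, -0.001, 0.035]
contact_force: [0.3, -0.6, -2.2]
grip_width: 19.8
```

Request:
arm_command(deltas=[[-0.007,-0.007,0.029,-0.9],[-0.006,-0.006,0.028,-0.8],[-0.005,-0.006,0.024,-0.8],[-0.003,-0.004,0.018,-0.5],[-0.003,-0.003,0.013,-0.4]])

```text
time: 29.2
tool_pos: [541.1, 161.9, 198.7]
tcp_rot: [-1.57, -0.001, 0.096]
contact_force: [0.5, -0.3, -0.2]
grip_width: 19.5
```

Request:
arm_command(deltas=[[-0.001,-0.002,0.008,-0.3],[-0.001,0.0,0.002,0.0],[0,0,0,0]])

```text
time: 29.5
tool_pos: [538.9, 169.4, 199.6]
tcp_rot: [-1.571, 0.0, 0.099]
contact_force: [-0.4, 0.5, -2.2]
grip_width: 19.3
```

```bash
python3 - <<'E'
from h import *
t=shot('top');s=shot('scene');p=shot('wrist')
save(t,'t15.png');save(s,'s15.png');save(p,'w15.png')
print(bot.get_obs()['tool_pos'],bot.get_obs()['time'])
for q in(t,s,p): print(find(q,'block0_mid',9),find(q,'coil',1))
a=cv2.resize(t['img'][185:295,235:400],(525,350),interpolation=cv2.INTER_CUBIC)
b=cv2.resize(s['img'][165:260,105:310],(525,243),interpolation=cv2.INTER_CUBIC)
c=cv2.resize(p['img'],(275,206)); m=np.zeros((593,800,3),np.uint8); m[:350,:525]=a; m[350:,:525]=b; m[:206,525:]=c
m=np.clip(m*1.5,0,255).astype(np.uint8); cv2.imwrite('pics/m15.png',m[:,:,::-1])
E
```

```text
[539.1726206  168.73013978 199.47268206] 29.65
[([413, -301, 24], 0.58)] [([480, -16, 40], 0.57)]
[([420, -302, 24], 0.48), ([489, -305, 7], 0.41)] [([455, -29, 36], 0.24)]
[] [([467, 168, 123], 0.67)]
```

View pics/m15.png

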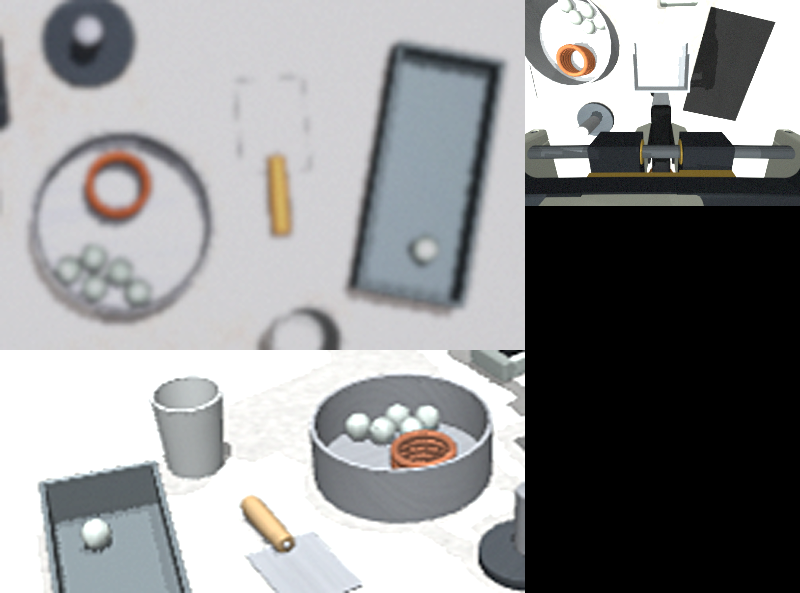

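```bash
python3 -c "
from plan import *
plan([(507.4,330.6,140,.2085,40),(507.4,330.6,91,.2085,25)])"
```

```text
[[-0.003,0.012,0.033,-1.3],[-0.002,0.012,0.033,-1.2],[-0.002,0.012,0.033,-1.3],[-0.001,0.012,0.033,-1.2],[0.0,0.012,0.032,-1.3]]
[[0.0,0.024,0.0,0.0],[0.0,0.025,0.0,0.0]]
end [5.07955e+02 3.30476e+02 9.06540e+01 2.09000e-01]
```

Request:
arm_command(deltas=[[-0.003,0.012,0.033,-1.3],[-0.002,0.012,0.033,-1.2],[-0.002,0.012,0.033,-1.3],[-0.001,0.012,0.033,-1.2],[0.0,0.012,0.032,-1.3]])

```text
time: 30.45
tool_pos: [507.5, 332.0, 139.3]
tcp_rot: [-1.571, -0.0, 0.21]
contact_force: [-0.2, -0.0, -1.1]
grip_width: 19.6
```

Request:
arm_command(deltas=[[0,0.024,0,0],[0,0.025,0,0],[0,0,0,0]])

```text
time: 30.75
tool_pos: [505.6, 330.0, 87.3]
tcp_rot: [-1.573, 0.007, 0.21]
contact_force: [-0.2, -0.5, -2.6]
grip_width: 19.6
```

Request:
arm_command(deltas=[[0,0.003,0,0],[0,0.002,0,0],[0,0,0,0]])

```text
time: 31.05
tool_pos: [508.4, 330.8, 86.8]
tcp_rot: [-1.57, -0.002, 0.209]
contact_force: [-0.3, -0.3, -0.8]
grip_width: 19.8
```

Request:
arm_command(deltas=[[0,0.001,0,0],[0,0.001,0,0],[0,0,0,0]])

```text
time: 31.35
tool_pos: [508.4, 330.9, 84.7]
tcp_rot: [-1.57, -0.002, 0.209]
contact_force: [0.0, -0.8, 3.2]
grip_width: 19.9
```

Request:
arm_command(deltas=[[0,0,0,0],[0,0,0,0],[0,0,0,0],[0,0,0,0]], claw=90)

```text
time: 31.75
tool_pos: [507.6, 330.7, 83.5]
tcp_rot: [-1.571, 0.0, 0.209]
contact_force: [-0.6, -0.0, -0.3]
grip_width: 47.2
```

Request:
arm_command(deltas=[[0,-0.01,0,0],[0,-0.03,0,0],[0,-0.04,0,0],[-0.02,-0.04,0,0],[-0.03,-0.03,0,0]])

```text
time: 32.25
tool_pos: [459.7, 320.5, 236.8]
tcp_rot: [-1.57, -0.004, 0.208]
contact_force: [-1.2, 0.6, 0.3]
grip_width: 59.3
```

Request:
arm_command(deltas=[[0,0,0,0],[0,0,0,0]])

```text
time: 32.45
tool_pos: [458.9, 320.6, 235.1]
tcp_rot: [-1.57, -0.003, 0.21]
contact_force: [-0.7, -0.3, -0.7]
grip_width: 59.1
```

```bash
python3 - <<'E'
from fit import *
M['mat']=[box(-115,115,-70,70,0,3)]
o=bot.get_obs();print(o['time'],o['tool_pos'],o['grip_width'],o['contact_force'])
p=shot('wrist');s=shot('scene');t=shot('top')
save(p,'w16.png')
print(fit([p],'scoop',[425,312,3,3.35]),fit([p],'scoop',[425,312,3,3.35],(1,1,0,1)),fit([s],'scoop',[425,312,3,3.35],(1,1,0,1)))
U=lambda q:[(vision.regions_of(q,'mat')[0]['mask']|vision.regions_of(q,'scoop')[0]['mask']).astype(np.float32)]
ma,_=fit([s],'mat',[497,304,0,-.05],(1,1,0,1),U(s)); mb=fit([t],'mat',[497,304,0,-.05],(1,1,0,1),U(t)); print(ma,_,mb)
sc,_=fit([p],'scoop',[425,312,3,3.35],(1,1,0,1))
for m in(ma,mb[0]):
    c=np.array([[x,y] for x in(-45,45) for y in(-39,39)]); R=lambda a:np.array([[np.cos(a),-np.sin(a)],[np.sin(a),np.cos(a)]])
    print(np.round((c@R(sc[3]).T+sc[:2]-m[:2])@R(m[3]),0).tolist())
for n in'vial spatula reagent funnel beaker timer coil'.split(): print(n,find(t,n),find(s,n))
print(find(t,'block0_mid',9))
E
```

```text
32.45 [458.92924019 320.5585589  235.11370257] 59.08067368900685 [-0.71161396 -0.26088693 -0.70152757]
(array([425.96 , 313.262,  -1.565,   3.354]), np.float64(0.974)) (array([425.429, 313.266,   3.   ,   3.352]), np.float64(0.959)) (array([423.5  , 317.917,   3.   ,   3.307]), np.float64(0.839))
[ 4.63458e+02  3.14000e+02  0.00000e+00 -1.63000e-01] 0.83 (array([ 4.69487e+02,  3.07129e+02,  0.00000e+00, -1.14000e-01]), np.float64(0.611))
[[-10.0, 46.0], [19.0, -27.0], [-94.0, 13.0], [-65.0, -60.0]]
[[-14.0, 52.0], [11.0, -22.0], [-100.0, 24.0], [-75.0, -50.0]]
vial [([486, -309, 2], 0.38)] [([528, 156, 35], 0.83)]
spatula [([526, -168, 3], 0.63)] [([528, -170, 5], 0.84)]
reagent [([765, 183, 105], 0.71)] [([782, 175, 104], 0.73)]
funnel [([763, -155, 23], 0.76)] [([774, -165, 56], 0.59)]
beaker [([333, -190, 17], 0.72)] [([350, -188, 56], 0.87)]
timer [([323, 179, 23], 0.67)] [([335, 174, 24], 0.66)]
coil [([482, -15, 41], 0.67)] [([465, -8, 38], 0.79)]
[([411, -302, 24], 0.5)]
```

```bash
python3 -c "
from plant import job
print(job.close_job())"
```

```text
the job is handed in; nothing more can be done
None
```

The job is done and handed in at about 32.5 s on the robot's clock. The coil was lifted off its post and laid flat in the dish. The scoop then carried five blocks over and slid them into the dish. It now stands upright on the mat, with the gripper open and clear of it.

**What the checks showed**
- **Blocks and coil:** After the dump, the pictures showed five blocks and the flat coil in the dish. The sixth block is in the tub and none is anywhere else. I have not viewed a picture since then.
- **Scoop:** After release, the wrist view fits an upright scoop with the pan flat (0.96–0.97 overlap). It now sits about 20 mm further towards the handle than where it started. The whole pan lies inside the mat outline.
- **Other things:** The networks put the spatula, reagent bottle, funnel, beaker and timer within a few mm of where they were, up to about 8 mm in the scene view.

**Checks that failed or disagreed**
- **Vial:** The last top view misplaced the vial at the tub, with low confidence. The scene view has it in its original place.
- **Mat:** My fits of the mat outline were poor (0.61 and 0.83 overlap).
- **Scoop from the scene camera:** That fit differs from the wrist fit by about 5 mm.
- **Blocks:** The block network found only one block in the last top view, so the count of five comes from the picture I viewed.

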